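# Bring the stone under the probe and lock the slide

### The job

On the gem tester, swing the red lock lever a quarter turn to its open stop, then slide the black carriage along its track by pushing it, without lifting it out, until the green stone sits directly under the tip of the fixed brass needle. Then swing the red lever back to its closed stop behind the carriage's post, so the stone stays locked under the needle. Leave the torch, jar and carton standing where they are.

Things in the scene. Friction and masses are not known exactly. Their poses are not given: they have to be found in the camera images.
- tester: Black gem tester fixed to the bench, x +-75, y -255 to 85 mm, origin on its underside. Metal track along its y (middle x = 0, surface z 30 mm) between steel guides (inner faces x +-22, 6 mm wide, tops z 36). At the +y end a column (y 60 to 84, z to 120) with a head (26 mm wide, y 27 to 77, z 102 to 120) and an 18 mm steel needle holder at y 34, z 88 to 104.
- probe_tip (a point): Tip of the fixed brass needle (3 mm thick), 54 mm above the bench over the middle of the track, at (0, 0, 54) mm of the tester; the needle slants up from it towards the tester's +y end. The carriage and stone pass freely beneath it.
- carriage: Loose black block lying in the track between the guides, 40 (x) x 90 (y) x 14 (z) mm, 0.25 kg, origin at the centre of its underside, its axes parallel to the tester's. It slides along the tester's y axis and starts at the -y end; the stone is towards +y, the post towards -y.
- stone (a point): Top of the green stone (12 mm across, in a white disc 26 mm across) on the carriage, at (0, 22, 16) mm of the carriage, i.e. 46 mm above the bench.
- post (a point): Centre of the top of the carriage's push post: upright aluminium pin with a yellow band, 12 mm in diameter, 43 mm tall above the carriage's top (z 44 to 87 mm above the bench), at (0, -30) mm of the carriage, thus 52 mm behind the stone.
- lever (a joint): Red lock lever's angle about an upright pivot at (-45, -72) mm of the tester. 0 = closed stop: bar along tester +x, across the track. 1.571 = open stop: bar along tester -y, beside the track; it swings over the -y side. Bar 12 mm wide, z 50 to 58: clears the carriage's block, blocks its post (8 mm beyond the closed bar when the stone is under the needle). Stiff, stays where left.
- lever_knob (a point): Centre of the top of the lever's upright round red knob, 16 mm in diameter, 80 mm from the pivot; z 50 to 92 mm above the bench. It can be pushed from either side.
- lever_pivot (a point): Point on the lever's pivot axis, 63 mm above the bench (top of the pivot cap, 20 mm in diameter).
- torch: Bystander: steel pocket torch standing upright, 26 mm in diameter, 86 mm tall, origin at the centre of its underside.
- jar: Bystander: amber-brown jar with a black cap, 42 mm in diameter, 50 mm tall, origin at the centre of its underside.
- carton: Bystander: small white carton, 36 x 42 x 60 mm, origin at the centre of its underside.

How it is judged (in metres and radians):
On the way, in this order (a step that is already met when the one before it is completed fails the run):
1. the lever is swung to its open stop (past 1.35 rad) (value of joint lever above 1.35 rad), for 0.2 s.
2. with the lever still open (past 1.1 rad), the stone rests within 5 mm, seen from above, of the needle's tip (horizontal distance between stone and probe_tip below 0.005 m and value of joint lever above 1.1 rad and linear speed of carriage below 0.01 m/s), for 0.3 s.
At the end, for the whole second after the job is handed in: The stone is within 5 mm of the needle's tip seen from above, the carriage lies flat in its track at rest (tilt under 0.08 rad, stone less than 50 mm above the bench), its post beyond the lever, and the lever is back at its closed stop (under 0.15 rad) (horizontal distance between stone and probe_tip below 0.005 m and value of joint lever below 0.15 rad and y of post in the frame of lever_pivot above 0 m and z of stone in the frame of tester below 0.05 m and angle between carriage's own z axis and vertical below 0.08 rad and linear speed of carriage below 0.01 m/s); the robot touches nothing.
It fails at once if the carriage is lifted out of its track (stone more than 60 mm above the bench) (z of stone in the frame of tester above 0.06 m).
It fails at once if the torch is moved more than 20 mm or tipped (distance of torch from where it was at the start of the episode above 0.02 m or angle between torch's own z axis and vertical above 0.3 rad).
It fails at once if the jar is moved more than 20 mm or tipped (distance of jar from where it was at the start of the episode above 0.02 m or angle between jar's own z axis and vertical above 0.3 rad).
It fails at once if the carton is moved more than 20 mm or tipped (distance of carton from where it was at the start of the episode above 0.02 m or angle between carton's own z axis and vertical above 0.3 rad).
It also fails if it takes over 64 s, if anything falls off the work surface, if the arm or the gripper's body presses on something with over 40 N, if the wrist force passes 120 N, or if a joint passes its speed limit or range.

### The arm

A 6-joint arm with a two-finger parallel gripper is mounted at the origin on the work surface. World frame = base frame: x ahead of the robot, y to its left, z up, the work surface at z = 0. Lengths are in m, angles in degrees, forces in N, time in s.
With the tool pointing down it reaches from about 0.3 to 0.75 m from the base axis. Payload 8.5 kg.
Tool frame: the origin (TCP) lies midway between the tips of the shut fingers; the grasp point (between the pads) lies grasp_offset behind it (grasp_offset is the distance from the TCP to the grasp point, in m); z points along the fingers, y is the line along which they close (so a half turn about z gives the same grasp; the last joint's range is limited). The gripper opens to 85 mm and grips with 20 to 120 N. Pads are 22 mm wide; open, the fingers measure 114 mm over their backs; the gripper's body (76 mm by 85 mm) begins 54 mm behind the grasp point. The pads swing forward as they close: fully open they stand 13 mm farther back than shut.
Start: joints at [-12.336, 21.807, 74.336, -0, 83.858, -12.336], TCP at [0.55, 0, 0.231] pointing down, gripper open.
Joint ranges: [-178.18, 178.18], [-50.72, 133.34], [12.68, 142.11], [-81.47, 261.47], [9.98, 163.14], [-165.26, 165.26]. Speed limits (degrees/s): [136.94, 136.94, 180, 180, 180, 180].

### API

Orientations are given as a 3x3 rotation matrix whose columns are the frame's x, y, z axes.
In Python, from rig import observe, get_image, camera_params, close_job, grasp_offset gives the robot as it stands.
- The arm moves only by the shell command python3 -m handwheel 'ROWS' [OPENING] [FORCE]. ROWS is JSON, a list of rows, each a list of 2 entries, a list of its own where there are three numbers: the shift along the tool's x, y, z as a fraction of full scale, then the turn, a rotation vector about the tool's x, y, z as a fraction of full scale. In form: [[[dx, dy, dz], [ax, ay, az]], ...]. A call has 1 to 10 rows; each row is the pose to reach, as a shift and turn from the pose commanded when the call began, along the tool's axes at that moment, turning the shorter way round; what a row does not reach only later rows make up. Full scale, the value 1, is 0.5 m for a shift and pi rad for a turn. A row lasts 1/10 s, in which the tool goes at most 50 mm and 8.59 degrees, less where a joint would pass 70% of its speed; a pose out of reach is approached as far as the arm can. A call with a number of a shift or a turn outside -1 to 1 is refused whole. A call with a gripper value outside its range is refused whole. OPENING is the opening, from 0 (shut) to 1 (fully open), set as the call begins (- or left out, the last holds). The fingers move at their own pace and stop on an object; FORCE is the grip in N (left out, the last holds). Time passes only in rows, so rows that repeat a pose let the fingers close. It gives the time, the measured TCP pose, the force, the opening and the grip force at its end, in the units of the state.
- observe(): the state, without advancing time (a new reading comes with each control period).
- get_image(name): name is "scene" or "side" or "wrist"; returns (picture, depth): 480x640x3 uint8, red, green, blue; 480x640 float32, m along the optical axis (not along the pixel's ray), 0 where there is no reading.
- camera_params(name): a dict with "K" (3x3 intrinsics, pixels), "R" (3x3) and "t" (3): a world point X has camera coordinates R X + t. Camera axes: x right, y down, z forward; pixel columns grow to the right and rows downward; lengths in m; the calibration is good to about 2 mm. The wrist camera is an equidistant fisheye: a pixel r from the principal point sees the ray r / f radians off the axis. A picture is of the moment at which its call begins: read the wrist's pose just before it. camera_params takes no time and is no camera call; for the wrist camera it gives the pose at the moment of the call.
- close_job(): hands the job in; it is judged then, once.
The state is a dict: "time_s": time; "q": joint angles; "qvel": joint speeds; "joint_efforts": joint torques, N m; "position": TCP position; "tool_rot": TCP orientation; "ft_force": force on the tool from outside, world axes, zero at the start; "wrist_torque": the same for the moment, N m; "grip_width": finger opening in m; "gripper_force": force on a finger pad.
Only numpy, scipy, OpenCV 4.12 (cv2) and the standard library are available. Lean on these libraries where they do the work, as an engineer would, in place of code of your own. Each camera call takes 0.05 s, during which the arm holds its last target. There are 200 camera calls.

## Working session

There is one attempt and no reset: what is moved stays moved. The work goes in short steps, Python scripts to look and compute and a shell command to move; the robot and the scene stay as the last step left them, time stands still between calls to the robot, and variables do not carry over. Pictures are saved under pics/ and viewed, at most 10 in all, crops included, and the job is handed in when it is done.

```bash
mkdir -p pics; ls
cat > h.py <<'E'
import numpy as np,cv2
from rig import *
def cloud(name):
    im,d=get_image(name);P=camera_params(name);K,R,t=[np.array(P[k]) for k in('K','R','t')]
    v,u=np.mgrid[:480,:640]
    c=np.stack([(u-K[0,2])/K[0,0]*d,(v-K[1,2])/K[1,1]*d,d],-1)
    return im,d,(c-t.ravel())@R
E
python3 - <<'E'
from h import *
print(grasp_offset,observe())
for n in('scene','side'):
    im,d,X=cloud(n); cv2.imwrite(f'pics/{n}0.png',im[...,::-1]); np.savez(f'{n}0.npz',im=im,d=d,X=X); print(camera_params(n))
E
```

```text
pics
0.0187 {'time_s': 0.0, 'q': array([-1.23351716e+01,  2.18411035e+01,  7.43834196e+01, -3.94235290e-04,
        8.38593891e+01, -1.23380644e+01]), 'qvel': array([ 0.05093396, -0.04030072, -0.01369294,  0.07969649,  0.00610372,
       -0.08937958]), 'joint_efforts': array([-1.00240642e-03, -4.48466885e+01, -2.31285810e+01, -2.87182611e-04,
        4.73836102e-03,  1.77242771e-05]), 'position': array([5.49710565e-01, 6.50074306e-05, 2.30718576e-01]), 'tool_rot': array([[-5.10101244e-05,  9.99998973e-01, -1.43219542e-03],
       [ 9.99999952e-01,  5.14486948e-05,  3.06187298e-04],
       [ 3.06260668e-04, -1.43217973e-03, -9.99998928e-01]]), 'ft_force': array([-0.37953102,  0.3671284 ,  0.04685977]), 'wrist_torque': array([-0.02505467, -0.01750022, -0.01247881]), 'gripper_force': 0.0, 'grip_width': 0.08553577538877584}
{'K': array([[584.21961449,   0.        , 313.0747089 ],
       [  0.        , 584.21961449, 239.80797542],
       [  0.        ,   0.        ,   1.        ]]), 'R': array([[ 0.86813794,  0.4961961 ,  0.01122313],
       [ 0.41835586, -0.71940869, -0.55446326],
       [-0.26704849,  0.48604585, -0.83213252]]), 't': array([-0.56750944, -0.20498096,  0.98900082])}
{'K': array([[509.7642279 ,   0.        , 321.16810284],
       [  0.        , 509.7642279 , 230.37469606],
       [  0.        ,   0.        ,   1.        ]]), 'R': array([[-0.98692851, -0.15985455,  0.02046087],
       [-0.10389431,  0.53403872, -0.83905222],
       [ 0.12319942, -0.83021032, -0.54366601]]), 't': array([0.6165385 , 0.12119489, 0.64908422])}
```

View pics/scene0.png

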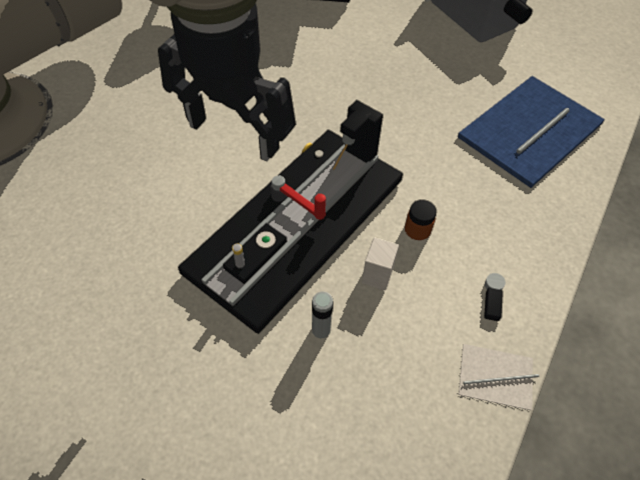

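View pics/side0.png

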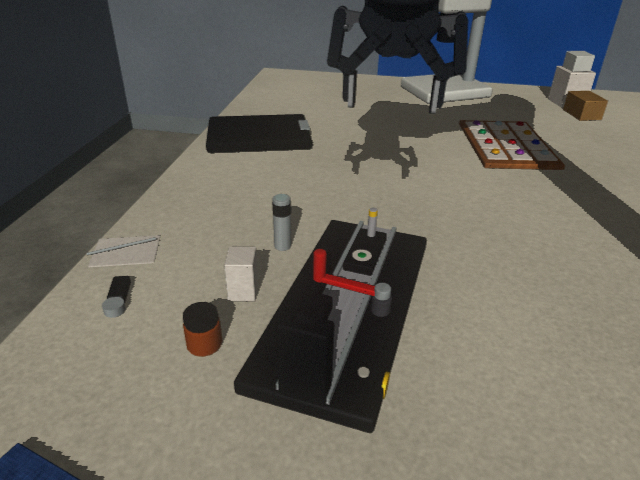

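The scene view shows the tester running from (220,290) up to the column at (365,130). The stone is at (265,240), the post at (238,250), the knob at (320,203), the pivot at (279,183), the torch at (321,310), the carton at (379,255) and the jar at (421,218). The side view shows the same things, with the knob at (320,258), the pivot at (381,292), the stone at (362,255) and the post at (373,215).

```bash
cat >> h.py <<'E'
def ray(name,uv,z):
    P=camera_params(name);K,R,t=[np.array(P[k]) for k in('K','R','t')];t=t.ravel()
    r=R.T@np.linalg.solve(K,[uv[0],uv[1],1]);c=-R.T@t
    return c+r*(z-c[2])/r[2]
def blob(m,near,rad):
    m=m.astype(np.uint8);v,u=np.mgrid[:480,:640];m=m*((u-near[0])**2+(v-near[1])**2<rad**2)
    v,u=np.nonzero(m);return (u.mean(),v.mean(),len(u)) if len(u) else None
def green(im):
    i=im.astype(int);return (i[...,1]>i[...,0]+25)&(i[...,1]>i[...,2]+8)
E
python3 - <<'E'
from h import *
np.set_printoptions(precision=4,suppress=True)
for n,st,po,kn,pv in(('scene',(265,240),(238,248),(320,200),(279,183)),('side',(362,255),(373,213),(320,255),(381,290))):
    D=np.load(n+'0.npz');im,d,X=D['im'].astype(int),D['d'],D['X'];r,g,b=im[...,0],im[...,1],im[...,2]
    B=blob(green(im),st,12);print(n,'stone',B,B and ray(n,B[:2],.046))
    B=blob(im.min(-1)>150,st,16);print('disc',B,ray(n,B[:2],.045))
    c=X[(im.max(-1)<45)&(X[...,2]>.008)&(X[...,2]<.034)&(np.abs(X[...,0]-.55)<.4)&(d>0)]
    z=X[...,2]
    red=(r>110)&(g<70)&(b<70)
    for nm,m in(('knob',red&(z>.085)),('pivot',(np.abs(z-.063)<.004)&~red),('postT',(np.abs(z-.086)<.004))):
        c0={'knob':kn,'pivot':pv,'postT':po}[nm];v,u=np.mgrid[:480,:640]
        m=m&((u-c0[0])**2+(v-c0[1])**2<15**2);p=X[m];print(nm,len(p),p.mean(0) if len(p) else '',(p.max(0)+p.min(0))/2 if len(p) else '')
    # base top plane
    m=(im.max(-1)<60)&(z>.012)&(z<.045)
    v,u=np.mgrid[:480,:640]
    nl,lab,s,cc=cv2.connectedComponentsWithStats(m.astype(np.uint8))
    print([(i,s[i].tolist()) for i in range(1,nl) if s[i,4]>200])
    hz=np.histogram(z[m],bins=np.arange(.012,.046,.002));print(hz[0])
E
```

```text
scene stone (np.float64(265.6279069767442), np.float64(238.67441860465115), 43) [0.5702 0.0134 0.046 ]
disc (np.float64(265.23376623376623), np.float64(239.0974025974026), 154) [0.5697 0.013  0.045 ]
knob 72 [0.616  0.0824 0.0914] [0.6159 0.083  0.091 ]
pivot 126 [0.5388 0.0987 0.0624] [0.5387 0.1    0.0624]
postT 76 [ 0.5623 -0.0381  0.0859] [ 0.5619 -0.0376  0.0852]
[(3, [435, 0, 84, 40, 1113]), (16, [280, 130, 65, 60, 1398]), (28, [178, 159, 225, 174, 10627]), (34, [222, 223, 65, 61, 1213]), (37, [486, 287, 16, 31, 381])]
[ 479  397  241  221  253  430 3130 6336 1586  163  128  154  176  164
  258  723]
side stone (np.float64(361.5), np.float64(254.7941176470588), 34) [0.5684 0.0169 0.046 ]Traceback (most recent call last):
  File "<stdin>", line 6, in <module>
TypeError: 'NoneType' object is not subscriptable
```

```bash
cat > fit.py <<'E'
from h import *
np.set_printoptions(precision=4,suppress=True)
for n in('scene','side'):
    D=np.load(n+'0.npz');im,d,X=D['im'].astype(int),D['d'],D['X'];z=X[...,2]
    r,g,b=im[...,0],im[...,1],im[...,2];red=(r>110)&(g<70)&(b<70)
    near=(np.hypot(X[...,0]-.58,X[...,1]-.08)<.25)&(d>0)
    m=(near&(np.abs(z-.026)<.005)).astype(np.uint8)
    m=cv2.morphologyEx(m,cv2.MORPH_OPEN,np.ones((3,3)))
    nl,lab,s,_=cv2.connectedComponentsWithStats(m);k=1+np.argmax(s[1:,4])
    p=X[lab==k];R=cv2.minAreaRect((p[:,:2]*1000).astype(np.float32));print(n,'rect',R,np.median(p[:,2]))
    box=cv2.boxPoints(R);print(box)
    # guides: long bright strips at z~36
    for nm,mm in(('knob',red&near&(z>.088)),('stone',green(im)&near&(z>.03)),('disc',(im.min(-1)>130)&near&(abs(z-.045)<.003)&(np.hypot(X[...,0]-.57,X[...,1]-.014)<.02)),('pivot',near&~red&(abs(z-.063)<.003)&(np.hypot(X[...,0]-.539,X[...,1]-.1)<.015)),('post',near&(abs(z-.087)<.003)&(np.hypot(X[...,0]-.562,X[...,1]+.038)<.012))):
        q=X[mm]; print(nm,len(q),q.mean(0) if len(q) else '',(q.min(0)+q.max(0))/2 if len(q) else '')
    for nm,c in(('carton',(.055,.066)),('torch',(.08,.09)),('jar',(.044,.054))):
        mm=(z>c[0])&(z<c[1])&(np.hypot(X[...,0]-.7,X[...,1]-.04)<.2)&(d>0)&~red
        nl,lab,s,cc=cv2.connectedComponentsWithStats(mm.astype(np.uint8))
        print(nm,[(X[lab==i].mean(0),s[i,4]) for i in range(1,nl) if s[i,4]>40])
E
python3 fit.py
```

```text
scene rect ((580.779541015625, 80.06278228759766), (341.7754211425781, 151.1686248779297), 81.00777435302734) 0.026681900748741
[[ 479.4144  -76.9108]
 [ 628.725  -100.5385]
 [ 682.1447  237.0363]
 [ 532.834   260.6641]]
knob 72 [0.616  0.0824 0.0914] [0.6159 0.083  0.091 ]
stone 43 [0.57   0.0136 0.0456] [0.5698 0.0144 0.0459]
disc 164 [0.5695 0.0137 0.0444] [0.5695 0.0137 0.0449]
pivot 119 [0.5388 0.099  0.0625] [0.5387 0.1    0.0628]
post 66 [ 0.5618 -0.0379  0.0863] [ 0.5619 -0.0376  0.0864]
carton [(array([0.6237, 0.2213, 0.0607]), np.int32(45)), (array([0.539 , 0.0978, 0.0616]), np.int32(146)), (array([0.6187, 0.0782, 0.0605]), np.int32(52)), (array([0.722 , 0.0638, 0.0596]), np.int32(751)), (array([ 0.5642, -0.0405,  0.0603]), np.int32(41)), (array([ 0.6985, -0.0573,  0.0609]), np.int32(58))]
torch [(array([0.6228, 0.2212, 0.0847]), np.int32(55)), (array([0.619 , 0.0778, 0.0854]), np.int32(51)), (array([ 0.5625, -0.0383,  0.0854]), np.int32(83)), (array([ 0.6942, -0.0495,  0.0849]), np.int32(326))]
jar [(array([0.6233, 0.2214, 0.0489]), np.int32(42)), (array([0.5447, 0.0905, 0
[... 759 characters left out ...]
.0363  0.0858]
carton [(array([ 0.6895, -0.0379,  0.0604]), np.int32(116)), (array([ 0.56  , -0.0328,  0.0609]), np.int32(54)), (array([0.7186, 0.0695, 0.0592]), np.int32(601)), (array([0.5366, 0.1035, 0.061 ]), np.int32(212))]
torch [(array([ 0.691 , -0.0438,  0.0842]), np.int32(165)), (array([ 0.56  , -0.0342,  0.0845]), np.int32(65))]
jar [(array([ 0.6903, -0.0385,  0.0488]), np.int32(98)), (array([ 0.559 , -0.0339,  0.0482]), np.int32(57)), (array([ 0.5737, -0.0146,  0.0444]), np.int32(54)), (array([0.7141, 0.0828, 0.049 ]), np.int32(214)), (array([0.5673, 0.0162, 0.0447]), np.int32(159)), (array([0.5365, 0.1078, 0.0483]), np.int32(150)), (array([0.736 , 0.17  , 0.0491]), np.int32(728))]
```

```bash
cat > plan.py <<'E'
from h import *
from scipy.spatial.transform import Rotation as Ro
O=np.array([.5928,.1644]);a=np.radians(9.0);ey=np.array([np.sin(a),np.cos(a)]);ex=np.array([np.cos(a),-np.sin(a)])
W=lambda x,y:O+(x*ex+y*ey)/1000
T=lambda p:np.round([(np.asarray(p)[:2]-O)@ex*1000,(np.asarray(p)[:2]-O)@ey*1000],1)
def rows(targets):
    """targets: (x,y mm tester, z m, yaw deg: tool y from tester +y, clockwise)"""
    s=observe();R0=s['tool_rot']
    for x,y,z,yaw in targets:
        c,q=np.cos(np.radians(yaw)),np.sin(np.radians(yaw))
        yt=c*np.r_[ey,0]+q*np.r_[ex,0];zt=np.array([0,0,-1.]);Rt=np.c_[np.cross(yt,zt),yt,zt]
        d=R0.T@(np.r_[W(x,y),z]-s['position'])/.5;w=Ro.from_matrix(R0.T@Rt).as_rotvec()/np.pi
        print('[[%.3f,%.3f,%.3f],[%.3f,%.3f,%.3f]],'%(*d,*w),end='')
    print();st(s)
def st(s=None):
    s=s or observe();print('t',round(s['time_s'],2),'tester',T(s['position']),'z',s['position'][2].round(4),'F',s['ft_force'].round(1),'w',round(s['grip_width'],4),'q6',s['q'][5].round(1))
def arc(phi,z):
    f=np.radians(phi);return(-45+80*np.cos(f),-72-80*np.sin(f),z,phi)
E
python3 -c "
from plan import *
rows([(*arc(2,.16)[:3],2)]);rows([arc(2,.16),arc(2,.065)])"
```

```text
[[0.170,0.132,0.141],[-0.000,-0.000,-0.439]],
t 0.1 tester [ -16.8 -169.1] z 0.2308 F [0.7 0.1 0.6] w 0.085 q6 -12.3
[[0.170,0.132,0.141],[-0.000,-0.000,-0.439]],[[0.170,0.132,0.331],[-0.000,-0.000,-0.439]],
t 0.1 tester [ -16.8 -169.1] z 0.2308 F [0.7 0.1 0.6] w 0.085 q6 -12.3
```

```bash
python3 -m handwheel '[[[0.17,0.132,0.1],[0,0,-0.439]],[[0.17,0.132,0.1],[0,0,-0.439]],[[0.17,0.132,0.1],[0,0,-0.439]],[[0.17,0.132,0.1],[0,0,-0.439]],[[0.17,0.132,0.141],[0,0,-0.439]],[[0.17,0.132,0.141],[0,0,-0.439]],[[0.17,0.132,0.141],[0,0,-0.439]],[[0.17,0.132,0.141],[0,0,-0.439]],[[0.17,0.132,0.141],[0,0,-0.439]],[[0.17,0.132,0.141],[0,0,-0.439]]]' 0.38
python3 -m handwheel '[[[0,0,0],[0,0,0]],[[0,0,0],[0,0,0]],[[0,0,0],[0,0,0]]]'
python3 - <<'E'
from plan import *
rows([arc(2,.16),arc(2,.065)])
im,d=get_image('wrist');cv2.imwrite('pics/w1.png',im[...,::-1])
E
```

```text
time_s: 1.1
position: [0.6158, 0.085, 0.1604]
tool_rot: [[-0.982, 0.188, -0.001], [0.188, 0.982, 0.0], [0.001, -0.0, -1.0]]
ft_force: [0.0, -0.6, 0.1]
grip_width: 0.0324
gripper_force: 0.0
time_s: 1.4
position: [0.616, 0.085, 0.1608]
tool_rot: [[-0.981, 0.192, -0.0], [0.192, 0.981, 0.0], [0.0, 0.0, -1.0]]
ft_force: [-0.3, -0.2, -0.1]
grip_width: 0.0322
gripper_force: 0.0
[[0.001,-0.000,0.002],[0.000,-0.000,-0.000]],[[0.001,-0.000,0.192],[0.000,-0.000,-0.000]],
t 1.4 tester [ 35.3 -74.8] z 0.1608 F [-0.3 -0.2 -0.1] w 0.0322 q6 -81.9
```

View pics/w1.png

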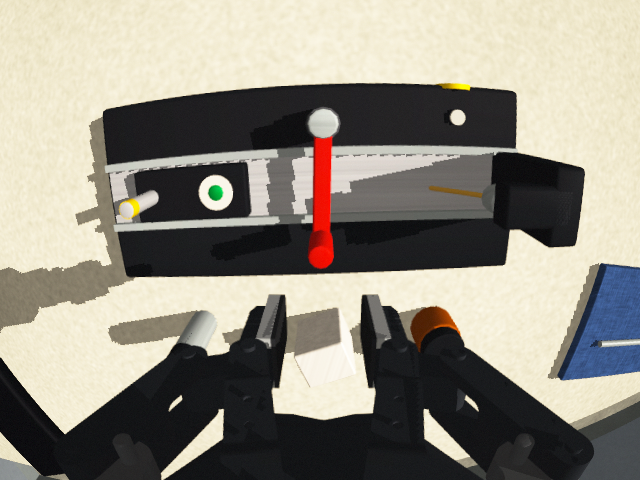

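The wrist view shows the knob at (321,250), centred between the fingers (inner faces at about 283 and 363). The bar is square to the track, and the needle tip is at (430,187). I'll descend over the knob.

```bash
python3 -m handwheel '[[[0,0,0.08],[0,0,0]],[[0,0,0.13],[0,0,0]],[[0,0,0.16],[0,0,0]],[[0,0,0.18],[0,0,0]],[[0,0,0.192],[0,0,0]],[[0,0,0.192],[0,0,0]]]'
python3 - <<'E'
from plan import *
rows([arc(p,.065) for p in np.linspace(7,48,9)])
E
```

```text
time_s: 2.05
position: [0.616, 0.085, 0.0646]
tool_rot: [[-0.982, 0.191, -0.0], [0.191, 0.982, 0.0], [0.0, -0.0, -1.0]]
ft_force: [-0.2, -0.3, -0.3]
grip_width: 0.0324
gripper_force: 0.0
[[0.001,-0.014,-0.001],[-0.000,-0.000,0.028]],[[0.003,-0.028,-0.001],[-0.000,-0.000,0.056]],[[0.006,-0.042,-0.001],[-0.000,-0.000,0.085]],[[0.011,-0.056,-0.001],[-0.000,-0.000,0.113]],[[0.016,-0.069,-0.001],[-0.000,-0.000,0.142]],[[0.023,-0.082,-0.001],[-0.000,-0.000,0.170]],[[0.031,-0.093,-0.001],[-0.000,-0.000,0.199]],[[0.040,-0.105,-0.001],[-0.000,-0.000,0.227]],[[0.050,-0.115,-0.001],[-0.000,-0.000,0.256]],
t 2.05 tester [ 35.3 -74.8] z 0.0646 F [-0.2 -0.3 -0.3] w 0.0324 q6 -82.0
```

```bash
python3 -m handwheel '[[[0.001,-0.014,0],[0,0,0.028]],[[0.003,-0.028,0],[0,0,0.056]],[[0.006,-0.042,0],[0,0,0.085]],[[0.011,-0.056,0],[0,0,0.113]],[[0.016,-0.069,0],[0,0,0.142]],[[0.023,-0.082,0],[0,0,0.170]],[[0.031,-0.093,0],[0,0,0.199]],[[0.04,-0.105,0],[0,0,0.227]],[[0.05,-0.115,0],[0,0,0.256]]]'
python3 - <<'E'
from plan import *
rows([arc(p,.065) for p in np.linspace(53,95,9)])
E
```

```text
time_s: 2.95
position: [0.5811, 0.0331, 0.066]
tool_rot: [[-0.54, 0.841, 0.003], [0.841, 0.54, -0.0], [-0.002, 0.002, -1.0]]
ft_force: [1.1, 0.7, -1.0]
grip_width: 0.0323
gripper_force: 0.6
[[0.001,-0.015,0.002],[0.001,0.001,0.026]],[[0.003,-0.029,0.002],[0.001,0.000,0.055]],[[0.006,-0.043,0.002],[0.001,0.000,0.085]],[[0.011,-0.057,0.002],[0.001,0.000,0.114]],[[0.017,-0.071,0.002],[0.001,0.000,0.143]],[[0.024,-0.084,0.002],[0.001,0.000,0.172]],[[0.032,-0.096,0.002],[0.001,0.000,0.201]],[[0.041,-0.107,0.002],[0.001,0.000,0.230]],[[0.051,-0.118,0.002],[0.001,0.000,0.260]],
t 2.95 tester [   9.  -131.6] z 0.066 F [ 1.1  0.7 -1. ] w 0.0323 q6 -41.1
```

```bash
python3 -m handwheel '[[[0.001,-0.015,0],[0,0,0.026]],[[0.003,-0.029,0],[0,0,0.055]],[[0.006,-0.043,0],[0,0,0.085]],[[0.011,-0.057,0],[0,0,0.114]],[[0.017,-0.071,0],[0,0,0.143]],[[0.024,-0.084,0],[0,0,0.172]],[[0.032,-0.096,0],[0,0,0.201]],[[0.041,-0.107,0],[0,0,0.23]],[[0.051,-0.118,0],[0,0,0.26]],[[0.051,-0.118,0],[0,0,0.26]]]'
python3 - <<'E'
from plan import *
rows([arc(98,.065),arc(90,.065),arc(90,.16),(0,-200,.16,0)])
E
```

```text
time_s: 3.95
position: [0.5176, 0.0226, 0.066]
tool_rot: [[0.24, 0.971, 0.003], [0.971, -0.24, -0.0], [0.0, 0.003, -1.0]]
ft_force: [0.6, 0.1, 0.3]
grip_width: 0.0328
gripper_force: 0.0
[[0.001,-0.008,0.002],[0.001,-0.000,0.017]],[[0.001,0.014,0.002],[0.001,-0.000,-0.027]],[[0.001,0.015,-0.188],[0.001,-0.000,-0.027]],[[-0.087,0.113,-0.188],[0.001,0.001,-0.527]],
t 3.95 tester [ -52.1 -151.8] z 0.066 F [0.6 0.1 0.3] w 0.0328 q6 3.3
```

```bash
python3 -m handwheel '[[[0.001,-0.004,0.002],[0,0,0.01]],[[0.001,-0.008,0.002],[0,0,0.017]],[[0.001,-0.008,0.002],[0,0,0.017]]]'
python3 -m handwheel '[[[0,0.01,0],[0,0,0]],[[0,0.022,0],[0,0,-0.044]],[[0,0.022,0],[0,0,-0.044]],[[0,0.022,-0.08],[0,0,-0.044]],[[0,0.022,-0.19],[0,0,-0.044]],[[0,0.022,-0.19],[0,0,-0.044]],[[0,0.022,-0.19],[0,0,-0.044]]]'
python3 - <<'E'
from plan import *
rows([(0,-204,.16,0)])
im,d,X=cloud('scene');i=im.astype(int);z=X[...,2];red=(i[...,0]>110)&(i[...,1]<70)&(i[...,2]<70)&(z>.086)&(z<.1)
print('knob',red.sum(),T(X[red].mean(0)) if red.any() else '')
B=blob(green(im),(265,240),12);print('stone',B,T(ray('scene',B[:2],.046)) if B else '')
E
```

```text
time_s: 4.25
position: [0.5171, 0.0234, 0.0654]
tool_rot: [[0.289, 0.957, 0.009], [0.957, -0.289, -0.001], [0.001, 0.009, -1.0]]
ft_force: [11.5, -0.4, -2.0]
grip_width: 0.0324
gripper_force: 5.3
time_s: 4.95
position: [0.5241, 0.0209, 0.1601]
tool_rot: [[0.158, 0.987, 0.003], [0.987, -0.158, -0.001], [-0.0, 0.003, -1.0]]
ft_force: [-0.5, 0.4, -1.2]
grip_width: 0.0322
gripper_force: 0.0
[[-0.103,0.091,0.000],[0.001,0.001,-0.500]],
t 4.95 tester [ -45.4 -152.5] z 0.1601 F [-0.5  0.4 -1.2] w 0.0322 q6 -1.6
knob 63 [ -43.6 -153.6]
stone (np.float64(265.6279069767442), np.float64(238.67441860465115), 43) [   1.3 -152.7]
```

```bash
python3 -m handwheel '[[[-0.103,0.091,0],[0,0,-0.5]],[[-0.103,0.091,0],[0,0,-0.5]],[[-0.103,0.091,0],[0,0,-0.5]],[[-0.103,0.091,0],[0,0,-0.5]],[[-0.103,0.091,0],[0,0,-0.5]],[[-0.103,0.091,0],[0,0,-0.5]],[[-0.103,0.091,0],[0,0,-0.5]],[[-0.103,0.091,0],[0,0,-0.5]],[[-0.103,0.091,0],[0,0,-0.5]],[[-0.103,0.091,0],[0,0,-0.5]]]' 0.33
python3 -m handwheel '[[[-0.103,0.091,0],[0,0,-0.03]],[[0,0,0],[0,0,0]],[[0,0,0],[0,0,0]]]'
python3 - <<'E'
from plan import *
rows([(0,-204,.16,0),(0,-204,.06,0)])
im,d=get_image('wrist');cv2.imwrite('pics/w2.png',im[...,::-1])
E
```

```text
time_s: 6.0
position: [0.5599, -0.0369, 0.1568]
tool_rot: [[-0.975, 0.221, -0.004], [0.221, 0.975, 0.001], [0.004, 0.0, -1.0]]
ft_force: [0.6, -0.2, -0.1]
grip_width: 0.0283
gripper_force: 0.0
time_s: 6.3
position: [0.5567, -0.037, 0.154]
tool_rot: [[-0.973, 0.229, -0.012], [0.229, 0.973, 0.003], [0.012, -0.0, -1.0]]
ft_force: [-0.1, 0.1, -0.1]
grip_width: 0.0281
gripper_force: 0.0
[[-0.008,0.002,-0.012],[0.000,-0.004,-0.023]],[[-0.010,0.002,0.188],[0.000,-0.004,-0.023]],
t 6.3 tester [  -4.1 -204.5] z 0.154 F [-0.1  0.1 -0.1] w 0.0281 q6 -92.7
```

View pics/w2.png

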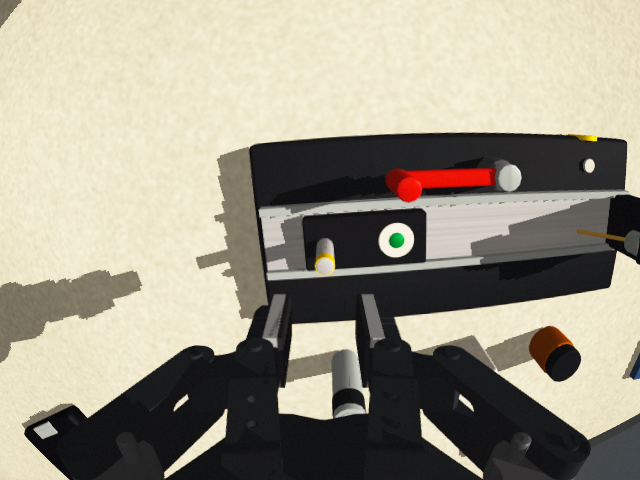

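The lever now lies along the track: knob at (408,187), pivot at (508,177). The post at (325,262) is centred between the fingers, and the stone is at (397,240). I'll lower over the post.

```bash
python3 -m handwheel '[[[-0.008,0.002,0],[0,-0.004,-0.023]],[[-0.01,0.002,0.06],[0,-0.004,-0.023]],[[-0.01,0.002,0.12],[0,-0.004,-0.023]],[[-0.01,0.002,0.16],[0,-0.004,-0.023]],[[-0.01,0.002,0.188],[0,-0.004,-0.023]],[[-0.01,0.002,0.188],[0,-0.004,-0.023]]]'
python3 - <<'E'
from plan import *
rows([(0,y,.06,0) for y in np.linspace(-194,-80,8)])
E
```

```text
time_s: 6.95
position: [0.5648, -0.0369, 0.0625]
tool_rot: [[-0.988, 0.155, 0.008], [0.155, 0.988, -0.001], [-0.008, 0.0, -1.0]]
ft_force: [-0.4, -0.5, 0.2]
grip_width: 0.0281
gripper_force: 0.0
[[0.008,0.018,0.005],[0.000,0.003,0.000]],[[0.008,0.051,0.005],[0.000,0.003,0.000]],[[0.008,0.084,0.005],[0.000,0.003,0.000]],[[0.008,0.116,0.005],[0.000,0.003,0.000]],[[0.008,0.149,0.005],[0.000,0.003,0.000]],[[0.008,0.181,0.005],[0.000,0.003,0.000]],[[0.007,0.214,0.005],[0.000,0.003,0.000]],[[0.007,0.246,0.005],[0.000,0.003,0.000]],
t 6.95 tester [   3.8 -203.2] z 0.0625 F [-0.4 -0.5  0.2] w 0.0281 q6 -96.8
```

```bash
python3 -m handwheel '[[[0.008,0.01,0.005],[0,0.003,0]],[[0.008,0.03,0.005],[0,0.003,0]],[[0.008,0.05,0.005],[0,0.003,0]],[[0.008,0.075,0.005],[0,0.003,0]],[[0.008,0.1,0.005],[0,0.003,0]],[[0.008,0.125,0.005],[0,0.003,0]],[[0.008,0.15,0.005],[0,0.003,0]],[[0.008,0.17,0.005],[0,0.003,0]],[[0.008,0.19,0.005],[0,0.003,0]],[[0.008,0.21,0.005],[0,0.003,0]]]'
python3 -m handwheel '[[[0,0.016,0],[0,0,0]],[[0,0.03,0],[0,0,0]],[[0,0.042,0],[0,0,0]],[[0,0.05,0],[0,0,0]],[[0,0.056,0],[0,0,0]],[[0,0.06,0],[0,0,0]],[[0,0.06,0],[0,0,0]],[[0,0.06,0],[0,0,0]]]'
cat > look.py <<'E'
from plan import *
import sys
st()
im,d,X=cloud('scene');i=im.astype(int);z=X[...,2];dist=np.hypot(X[...,0]-.58,X[...,1]-.1)
g=green(im)&(abs(z-.046)<.01)&(dist<.2);v,u=np.nonzero(g);print('scene stone',len(u),u.mean(),v.mean(),T(ray('scene',(u.mean(),v.mean()),.046)))
im2,d2,X2=cloud('side');z2=X2[...,2];g=green(im2)&(abs(z2-.046)<.01)&(np.hypot(X2[...,0]-.58,X2[...,1]-.1)<.2);v,u=np.nonzero(g)
if len(u):print('side stone',len(u),u.mean(),v.mean(),T(ray('side',(u.mean(),v.mean()),.046)))
p=camera_params('wrist');w,dw=get_image('wrist');print({k:np.round(q,4).tolist() for k,q in p.items()})
k=sys.argv[1];np.savez(k+'.npz',w=w,dw=dw,**p);cv2.imwrite(f'pics/{k}.png',np.hstack([cv2.resize(im[90:330,170:420],(400,384)),cv2.resize(w,(400,384),fx=0,fy=0)[:, :]])[...,::-1]);cv2.imwrite(f'pics/{k}w.png',w[...,::-1])
E
python3 look.py p1
```

```text
time_s: 7.95
position: [0.5783, 0.0678, 0.0623]
tool_rot: [[-0.988, 0.155, 0.003], [0.155, 0.988, -0.001], [-0.003, -0.001, -1.0]]
ft_force: [-0.9, -4.5, 3.2]
grip_width: 0.0278
gripper_force: 2.2
time_s: 8.75
position: [0.5827, 0.097, 0.0619]
tool_rot: [[-0.988, 0.155, 0.003], [0.155, 0.988, -0.0], [-0.003, 0.0, -1.0]]
ft_force: [0.6, -0.7, -0.3]
grip_width: 0.0282
gripper_force: 0.2
t 8.75 tester [  0.6 -68.1] z 0.0619 F [ 0.6 -0.7 -0.3] w 0.0282 q6 -83.1
scene stone 28 322.5 183.14285714285714 [  1.1 -25.9]
side stone 24 333.75 316.75 [ -1.4 -21.8]
{'K': [[371.6483, 0.0, 323.1871], [0.0, 371.6483, 240.1396], [0.0, 0.0, 1.0]], 'R': [[0.1561, 0.9877, -0.0004], [0.9385, -0.1482, 0.3119], [0.308, -0.0491, -0.9501]], 't': [-0.1868, -0.52, 0.0451]}
```

View pics/p1w.png

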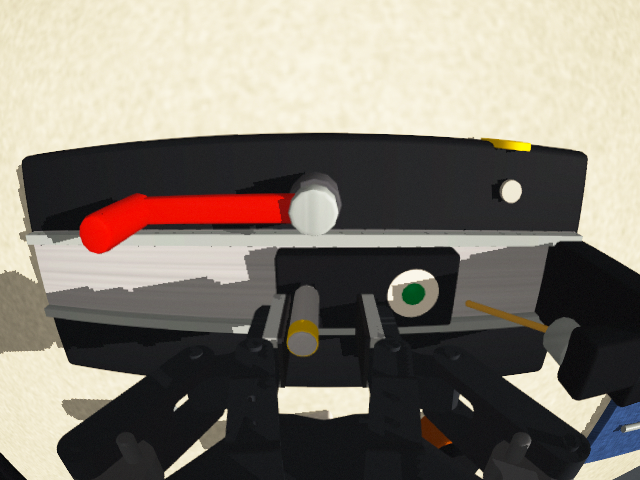

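The wrist view shows the stone at (413,293), the needle tip at (467,303), and the post against the rear finger at (304,340). I'll cast both rays with the fisheye model.

```bash
cat > wr.py <<'E'
from plan import *
import sys
def wray(f,uv,z):
    K,R,t=f['K'],f['R'],f['t'].ravel();e=(np.array(uv)-[K[0,2],K[1,2]]);r=np.hypot(*e);th=r/K[0,0]
    v=R.T@np.r_[e/r*np.sin(th),np.cos(th)];c=-R.T@t;return c+v*(z-c[2])/v[2]
def go(k,near):
    f=np.load(k+'.npz');i=f['w'].astype(int)
    s=blob(green(f['w']),near,22);dsk=blob(i.min(-1)>140,near,34)
    # brass needle: r>g>b
    u0,v0=int(near[0]),int(near[1]);m=(i[...,0]>i[...,2]+50)&(i[...,1]>i[...,2]+15)&(i[...,0]<230)
    m[:v0-40]=0;m[v0+60:]=0;m[:,:u0-25]=0;m[:,u0+170:]=0
    n,l,st_,_=cv2.connectedComponentsWithStats(m.astype(np.uint8));j=1+np.argmax(st_[1:,4]);v,u=np.nonzero(l==j);a=u<u.min()+3
    tip=(u[a].mean(),v[a].mean())
    print('stone px',s,'tip px',tip,st_[j])
    print('stone',T(wray(f,s[:2],.046)),'tip',T(wray(f,tip,.054)))
if __name__=='__main__':go(sys.argv[1],eval(sys.argv[2]))
E
python3 wr.py p1 413,293
```

```text
stone px (np.float64(412.97429305912596), np.float64(293.706940874036), 389) tip px (np.float64(466.46153846153845), np.float64(303.0)) [465 300  83  33 579]
stone [ -0.2 -24.4] tip [1.7 1.1]
```

```bash
python3 -m handwheel '[[[0,0.01,0],[0,0,0]],[[0,0.02,0],[0,0,0]],[[0,0.03,0],[0,0,0]],[[0,0.036,0],[0,0,0]],[[0,0.041,0],[0,0,0]],[[0,0.044,0],[0,0,0]],[[0,0.044,0],[0,0,0]],[[0,0.044,0],[0,0,0]]]'
python3 look.py p2
```

```text
time_s: 9.7
position: [0.5864, 0.1186, 0.0623]
tool_rot: [[-0.988, 0.155, 0.003], [0.155, 0.988, -0.001], [-0.003, -0.0, -1.0]]
ft_force: [-0.1, 1.1, 0.2]
grip_width: 0.0285
gripper_force: 0.0
t 9.7 tester [  0.8 -46.3] z 0.0623 F [-0.1  1.1  0.2] w 0.0285 q6 -80.9
scene stone 26 331.6923076923077 174.1153846153846 [ 1.  -3.6]
{'K': [[371.6483, 0.0, 323.1871], [0.0, 371.6483, 240.1396], [0.0, 0.0, 1.0]], 'R': [[0.1561, 0.9877, -0.0008], [0.9382, -0.148, 0.3129], [0.309, -0.0496, -0.9498]], 't': [-0.2085, -0.5204, 0.0449]}
```

View pics/p2w.png

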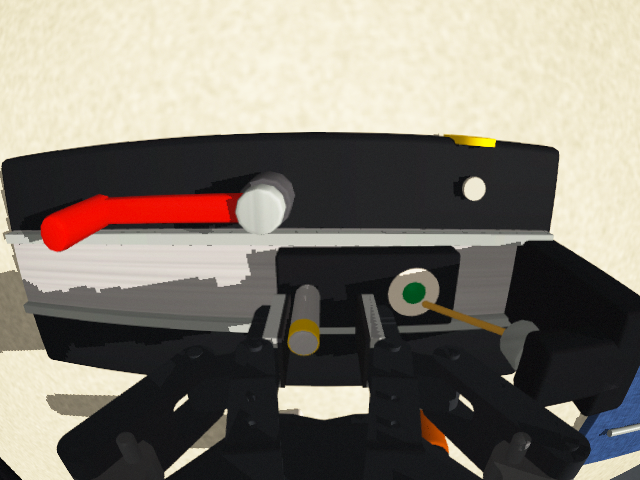

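The stone is at (413,293) and the tip at (424,303), so a few millimetres remain.

```bash
python3 wr.py p2 413,293
```

```text
stone px (np.float64(413.4857881136951), np.float64(292.55555555555554), 387) tip px (np.float64(423.1764705882353), np.float64(303.70588235294116)) [422 301  83  34 615]
stone [-0.3 -2.4] tip [1.7 0.8]
```

```bash
python3 -m handwheel '[[[0,0.003,0],[0,0,0]],[[0,0.005,0],[0,0,0]],[[0,0.0055,0],[0,0,0]],[[0,0.0055,0],[0,0,0]],[[0,0.0055,0],[0,0,0]],[[0,0.0055,0],[0,0,0]]]'
python3 look.py p3; python3 wr.py p3 413,293
```

```text
time_s: 10.45
position: [0.5868, 0.1211, 0.0623]
tool_rot: [[-0.988, 0.155, 0.003], [0.155, 0.988, -0.001], [-0.003, -0.001, -1.0]]
ft_force: [1.0, -3.3, 0.0]
grip_width: 0.0288
gripper_force: 1.3
t 10.45 tester [  0.8 -43.7] z 0.0623 F [ 1.  -3.3  0. ] w 0.0288 q6 -80.7
scene stone 24 332.625 173.375 [ 1.2 -1.6]
{'K': [[371.6483, 0.0, 323.1871], [0.0, 371.6483, 240.1396], [0.0, 0.0, 1.0]], 'R': [[0.156, 0.9878, -0.0012], [0.9382, -0.1478, 0.3128], [0.3088, -0.0499, -0.9498]], 't': [-0.2111, -0.5204, 0.045]}
stone px (np.float64(412.7150259067358), np.float64(292.5880829015544), 386) tip px (np.float64(417.3636363636364), np.float64(304.0)) [416 301  84  35 621]
stone [-0.4 -0.1] tip [1.7 0.6]
```

```bash
python3 -m handwheel '[[[0,0,0],[0,0,0]],[[0,-0.012,0],[0,0,0]],[[0,-0.015,0],[0,0,0]],[[0,-0.015,0],[0,0,0]],[[0,-0.015,0],[0,0,0]],[[0,-0.015,-0.06],[0,0,0]],[[0,-0.015,-0.12],[0,0,0]],[[0,-0.015,-0.18],[0,0,0]],[[0,-0.015,-0.2],[0,0,0]],[[0,-0.015,-0.2],[0,0,0]]]' 0.38
python3 look.py p4;python3 - <<'E'
from plan import *
rows([arc(90,.16),arc(90,.16),arc(90,.065)])
E
```

```text
time_s: 11.6
position: [0.5856, 0.114, 0.1632]
tool_rot: [[-0.988, 0.155, 0.006], [0.155, 0.988, -0.001], [-0.006, 0.0, -1.0]]
ft_force: [0.2, -0.3, -0.0]
grip_width: 0.0324
gripper_force: 0.0
t 11.6 tester [  0.8 -50.9] z 0.1632 F [ 0.2 -0.3 -0. ] w 0.0324 q6 -81.4
scene stone 25 332.52 173.24 [ 0.9 -1.5]
{'K': [[371.6483, 0.0, 323.1871], [0.0, 371.6483, 240.1396], [0.0, 0.0, 1.0]], 'R': [[0.1559, 0.9878, -0.0013], [0.9389, -0.1478, 0.3107], [0.3067, -0.0497, -0.9505]], 't': [-0.2035, -0.5505, 0.1402]}
[[0.090,-0.201,0.001],[-0.000,0.000,0.500]],[[0.090,-0.201,0.001],[-0.000,0.000,0.500]],[[0.090,-0.201,0.191],[-0.000,0.000,0.500]],
t 11.75 tester [ -0.2 -51.2] z 0.1606 F [ 0.3 -0.4 -0.2] w 0.0324 q6 -81.4
```

View pics/p4w.png

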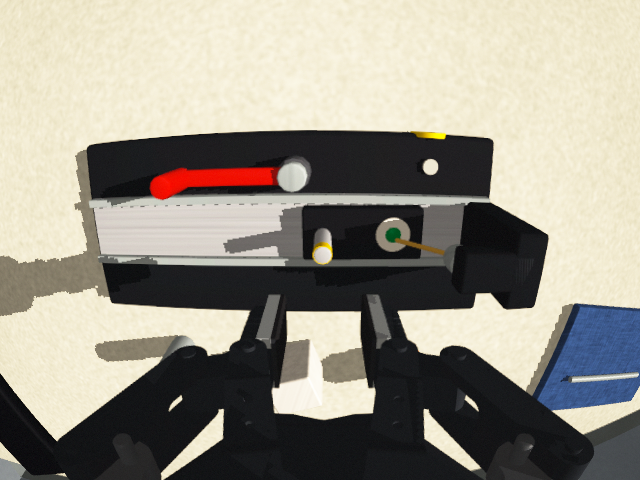

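The needle tip at (396,239) is over the stone at (393,235), and the post at (322,248) stands free. Next I'll go over the knob.

```bash
python3 wr.py p4 393,235; python3 -m handwheel '[[[0.09,-0.201,0],[0,0,0.5]],[[0.09,-0.201,0],[0,0,0.5]],[[0.09,-0.201,0],[0,0,0.5]],[[0.09,-0.201,0],[0,0,0.5]],[[0.09,-0.201,0],[0,0,0.5]],[[0.09,-0.201,0],[0,0,0.5]],[[0.09,-0.201,0],[0,0,0.5]],[[0.09,-0.201,0],[0,0,0.5]],[[0.09,-0.201,0],[0,0,0.5]],[[0.09,-0.201,0],[0,0,0.5]]]'
python3 - <<'E'
from plan import *
rows([arc(90,.16),arc(90,.065)])
E
```

```text
stone px (np.float64(392.3815028901734), np.float64(234.30057803468208), 173) tip px (np.float64(396.25), np.float64(239.91666666666666)) [395 238  50  17 227]
stone [-0.5 -0.4] tip [1.3 1.1]
time_s: 12.75
position: [0.5246, 0.0216, 0.1606]
tool_rot: [[0.091, 0.996, 0.0], [0.996, -0.091, -0.0], [-0.0, 0.0, -1.0]]
ft_force: [-0.2, -0.2, 0.6]
grip_width: 0.0324
gripper_force: 0.0
[[-0.001,-0.000,0.001],[0.000,0.000,0.021]],[[-0.001,-0.000,0.191],[0.000,0.000,0.021]],
t 12.75 tester [ -45.  -151.7] z 0.1606 F [-0.2 -0.2  0.6] w 0.0324 q6 -5.3
```

```bash
python3 -m handwheel '[[[0,0,0],[0,0,0.021]],[[0,0,0.05],[0,0,0.021]],[[0,0,0.1],[0,0,0.021]],[[0,0,0.15],[0,0,0.021]],[[0,0,0.18],[0,0,0.021]],[[0,0,0.191],[0,0,0.021]],[[0,0,0.191],[0,0,0.021]]]'
python3 - <<'E'
from plan import *
rows([arc(p,.065) for p in np.linspace(85,44,9)])
E
```

```text
time_s: 13.45
position: [0.5249, 0.0215, 0.0655]
tool_rot: [[0.15, 0.989, 0.0], [0.989, -0.15, -0.0], [-0.0, 0.001, -1.0]]
ft_force: [-0.2, 0.4, 0.3]
grip_width: 0.0324
gripper_force: 0.0
[[-0.000,0.013,0.001],[0.000,0.000,-0.026]],[[0.002,0.028,0.001],[0.000,0.000,-0.054]],[[0.005,0.042,0.001],[0.000,0.000,-0.083]],[[0.009,0.055,0.001],[0.000,0.000,-0.111]],[[0.015,0.068,0.001],[0.000,0.000,-0.140]],[[0.021,0.081,0.001],[0.000,0.000,-0.168]],[[0.029,0.093,0.001],[0.000,0.000,-0.197]],[[0.038,0.104,0.001],[0.000,0.000,-0.225]],[[0.048,0.115,0.001],[0.000,0.000,-0.254]],
t 13.45 tester [ -44.7 -151.7] z 0.0655 F [-0.2  0.4  0.3] w 0.0324 q6 -1.9
```

```bash
python3 -m handwheel '[[[0,0.013,0],[0,0,-0.026]],[[0.002,0.028,0],[0,0,-0.054]],[[0.005,0.042,0],[0,0,-0.083]],[[0.009,0.055,0],[0,0,-0.111]],[[0.015,0.068,0],[0,0,-0.14]],[[0.021,0.081,0],[0,0,-0.168]],[[0.029,0.093,0],[0,0,-0.197]],[[0.038,0.104,0],[0,0,-0.225]],[[0.048,0.115,0],[0,0,-0.254]]]'
python3 - <<'E'
from plan import *
rows([arc(p,.065) for p in np.linspace(39,-5,10)])
E
```

```text
time_s: 14.35
position: [0.5862, 0.0365, 0.0674]
tool_rot: [[-0.606, 0.796, 0.003], [0.796, 0.606, -0.001], [-0.003, 0.002, -1.0]]
ft_force: [-1.5, -0.4, -1.6]
grip_width: 0.0321
gripper_force: 0.5
[[0.002,0.012,0.005],[0.001,0.001,-0.026]],[[0.003,0.026,0.005],[0.001,0.001,-0.053]],[[0.006,0.039,0.005],[0.000,0.001,-0.080]],[[0.010,0.052,0.005],[0.000,0.001,-0.108]],[[0.015,0.065,0.005],[0.000,0.001,-0.135]],[[0.021,0.077,0.005],[0.000,0.001,-0.162]],[[0.029,0.089,0.005],[0.000,0.001,-0.189]],[[0.037,0.100,0.005],[0.000,0.001,-0.216]],[[0.046,0.110,0.005],[0.000,0.001,-0.243]],[[0.056,0.119,0.005],[0.000,0.001,-0.271]],
t 14.35 tester [  13.5 -127.4] z 0.0674 F [-1.5 -0.4 -1.6] w 0.0321 q6 -45.2
```

```bash
python3 -m handwheel '[[[0.002,0.012,0],[0,0,-0.026]],[[0.003,0.026,0],[0,0,-0.053]],[[0.006,0.039,0],[0,0,-0.08]],[[0.01,0.052,0],[0,0,-0.108]],[[0.015,0.065,0],[0,0,-0.135]],[[0.021,0.077,0],[0,0,-0.162]],[[0.029,0.089,0],[0,0,-0.189]],[[0.037,0.1,0],[0,0,-0.216]],[[0.046,0.11,0],[0,0,-0.243]],[[0.056,0.119,0],[0,0,-0.271]]]'
python3 -m handwheel '[[[0,0,0],[0,0,0]],[[0,0,0],[0,0,0]]]'
python3 - <<'E'
from plan import *
rows([arc(-8,.065),arc(0,.065),arc(0,.17)])
E
```

```text
time_s: 15.35
position: [0.617, 0.0948, 0.0676]
tool_rot: [[-0.998, 0.069, 0.004], [0.069, 0.998, -0.001], [-0.004, -0.001, -1.0]]
ft_force: [0.4, -1.9, -0.8]
grip_width: 0.0325
gripper_force: 0.6
time_s: 15.55
position: [0.6166, 0.0947, 0.0673]
tool_rot: [[-0.997, 0.074, 0.004], [0.074, 0.997, -0.001], [-0.004, -0.001, -1.0]]
ft_force: [0.9, 0.3, 0.0]
grip_width: 0.0318
gripper_force: 0.0
[[-0.000,0.008,0.005],[-0.000,0.001,-0.018]],[[-0.000,-0.014,0.005],[-0.000,0.001,0.026]],[[-0.001,-0.014,-0.205],[-0.000,0.001,0.026]],
t 15.55 tester [ 34.4 -65.1] z 0.0673 F [0.9 0.3 0. ] w 0.0318 q6 -87.8
```

Nudge to the stop, then back off and lift.

```bash
python3 -m handwheel '[[[0,0.004,0],[0,0,-0.01]],[[0,0.008,0],[0,0,-0.018]],[[0,0.008,0],[0,0,-0.018]]]'
python3 -m handwheel '[[[0,-0.01,0],[0,0,0]],[[0,-0.022,0],[0,0,0.044]],[[0,-0.022,0],[0,0,0.044]],[[0,-0.022,-0.05],[0,0,0.044]],[[0,-0.022,-0.13],[0,0,0.044]],[[0,-0.022,-0.21],[0,0,0.044]],[[0,-0.022,-0.25],[0,0,0.044]],[[0,-0.022,-0.25],[0,0,0.044]]]'
python3 look.py p5
python3 - <<'E'
from wr import *
im,d,X=cloud('scene');i=im.astype(int);z=X[...,2];red=(i[...,0]>110)&(i[...,1]<70)&(i[...,2]<70)&(z>.086)&(z<.1)
print('knob',red.sum(),T(X[red].mean(0)) if red.any() else '')
E
```

```text
time_s: 15.85
position: [0.6161, 0.0961, 0.067]
tool_rot: [[-1.0, 0.016, 0.001], [0.016, 1.0, -0.006], [-0.001, -0.006, -1.0]]
ft_force: [-4.6, -13.1, 3.6]
grip_width: 0.0322
gripper_force: 6.6
time_s: 16.65
position: [0.6174, 0.0882, 0.1953]
tool_rot: [[-0.989, 0.15, 0.01], [0.15, 0.989, -0.001], [-0.01, 0.001, -1.0]]
ft_force: [0.8, 0.0, 0.7]
grip_width: 0.0323
gripper_force: 0.0
t 16.65 tester [ 36.2 -71.4] z 0.1953 F [0.8 0.  0.7] w 0.0323 q6 -84.1
scene stone 25 332.52 173.24 [ 0.9 -1.5]
{'K': [[371.6483, 0.0, 323.1871], [0.0, 371.6483, 240.1396], [0.0, 0.0, 1.0]], 'R': [[0.152, 0.9884, -0.0009], [0.939, -0.1442, 0.3122], [0.3084, -0.0483, -0.95]], 't': [-0.1806, -0.5938, 0.1571]}
knob 73 [ 36.  -72.9]
```

View pics/p5w.png

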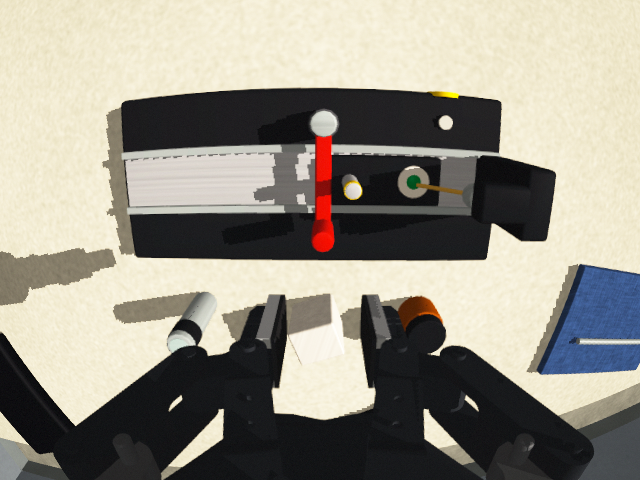

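The lever is closed (knob at (322,238)) behind the post at (352,187). The needle tip at (416,183) is over the stone at (413,181), the bystanders are standing, and the arm is clear.

```bash
python3 -c "
from rig import *
print(close_job())"
```

```text
the job is handed in; nothing more can be done
None
```

The job is handed in, with no verdict shown: the stone measured about 1–2 mm from the needle tip, the lever is back at its closed stop behind the post, and the torch, jar and carton are still standing.

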